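Put together a two-deck sample tube rack in a mobile testing van

TASK

Put the sample tube rack together: gently lower the white spacer plate over all four posts of the bolted-down rack base until it lies flat on the lower shoulders, then stack the blue top plate over the same posts until it lies flat on the upper shoulders. Lower both plates gently rather than dropping them, let go of them, and leave everything else on the table where it is.

Things in the scene. Friction and masses are not known exactly. Their poses are not given: they have to be found in the camera images.
- rack_base: Fixed base: black slab 196 x 54 x 10 mm (x, y, z), four stepped metal posts at x = +-76, y = +-17 mm. Post, heights above the table: 24 mm diameter to the lower shoulder at 30 mm, 14 mm to the upper shoulder at 62 mm, 7 mm to 73 mm, then a cone to 77 mm. Nothing else rises from the slab. Origin: centre of its underside, on the table; x along its long side, z up. A half turn about z is the same.
- white_plate: Loose white spacer plate 184 x 62 x 6 mm, 0.09-0.16 kg, lying flat on a black rubber rest. Four 18 mm post holes at x = +-76, y = +-17 mm, eight 17 mm tube holes (x = +-14, +-42, y = +-15.5). It passes the 14 mm part of the posts: seated, its underside is 30 mm above the table. Origin: centre of its underside; x along its long side, z up. Half turn is the same. Grip across its 62 mm width.
- blue_plate: Loose blue top plate, size, mass and tube holes as the white one, lying flat on the other rest. Its four post holes, 11 mm, at x = +-76, y = +-17 mm, pass only the 7 mm part of the posts: seated, its underside is 62 mm above the table. Origin: centre of its underside; x along its long side, z up. Half turn is the same. Goes on after the white plate.
- rest_a: Fixed black rubber rest block, 150 x 40 x 20 mm, narrower and shorter than the plate that starts on it. Its top is 20 mm above the table. Origin: centre of its underside; x along its long side.
- rest_b: Second rest block, the same as rest_a. The rests and the rack base may trade places from one start to the next.
- tube_block_a: Bystander: white tube block 75 x 105 x 55 mm with capped tubes standing 71 mm above it. Origin: centre of its underside.
- tube_block_b: Bystander: the same kind of tube block. Origin: centre of its underside.
- kit_carton: Bystander: open white test kit carton 130 x 220 x 100 mm, flap to 160 mm. Origin: centre of its underside.
- sanitiser: Bystander: clear bottle, 70 mm diameter, 190 mm tall. Origin: centre of its underside.
- dropper: Bystander: small white dropper bottle, 26 mm diameter, 55 mm tall. Origin: centre of its underside.
- cassette_a: Bystander: flat white test cassette 70 x 22 x 6 mm. Origin: centre of its underside.
- cassette_b: Bystander: another test cassette of the same kind. Origin: centre of its underside.
- marker: Bystander: grey marker pen with a black cap, 125 x 15 x 15 mm, lying flat. Origin: near the centre of its underside.
Not all that is in view belongs to the job. Leave any green or turquoise look-alike of the rack_base alone.

How it is judged:
By the outcome, as a careful person would: the job done as asked, in the order asked, and still so for the second after the job is handed in, with the robot touching nothing.
It also fails if it takes over 54 s, if anything falls off the work surface, if the arm or the gripper's body presses on something with over 40 N, if the wrist force passes 120 N, or if a joint passes its speed limit or range.

ROBOT

A 7-joint arm with a two-finger parallel gripper is mounted at the origin on the work surface. World frame = base frame: x ahead of the robot, y to its left, z up, the work surface at z = 0. Lengths are in m, angles in degrees, forces in N, time in s.
With the tool pointing down it reaches from about 0.425 to 0.825 m from the base axis. Payload 3.6 kg.
Tool frame: the origin (TCP) lies between the finger pads; the fingertips stand env.nose_length ahead of it and the grasp point (between the pads) lies 3 mm ahead of it (env.nose_length is the distance from the TCP to the fingertips, in m); z points along the fingers, y is the direction in which the jaws open and shut (so a half turn about z gives the same grasp; the last joint's range is limited). The gripper opens to 85 mm and grips with 20 to 120 N. Pads are 22 mm wide; open, the fingers measure 114 mm over their backs; the gripper's body (76 mm by 85 mm) begins 54 mm behind the grasp point. The pads swing forward as they close: fully open they stand 13 mm farther back than shut.
Start: joints at [63.57, 35.231, -0.722, 81.555, 0.464, 63.22, -2.315], TCP at [0.274, -0.589, 0.253] pointing down, gripper open.
Joint ranges: [-178.69, 178.69], [-17.37, 117.87], [-77.05, 75.6], [15.02, 138.74], [-78.02, 258.01], [0.78, 113.62], [-162.83, 162.83]. Speed limits (degrees/s): [159.86, 159.86, 180, 180, 180, 180, 180].

INTERFACE

Orientations are given as a 3x3 rotation matrix whose columns are the frame's x, y, z axes.
In Python, from rig import env gives the robot as it stands.
- The arm moves only by the shell command python3 -m jog 'ROWS' [OPENING]. ROWS is a JSON object of lists of equal length, an entry for each row: "travel": the shift along the world's x, y, z in m, a list of three; "yaw": the turn about the world's z in degrees. A call has 1 to 5 rows; each row shifts and turns the commanded pose from where the row before left it; what a row does not reach is not made up. A row lasts 1/10 s, in which the tool goes at most 50 mm and 8.59 degrees, less where a joint would pass 70% of its speed; a pose out of reach is approached as far as the arm can. A call with a gripper value outside its range is refused whole. OPENING is the finger opening in m, from 0 to 0.0854, set as the call begins (- or left out, the last holds). The fingers move at their own pace and stop on an object; the grip force is fixed at half the most. Time passes only in rows, so rows that do not move let the fingers close. It gives the time, the measured TCP pose, the force and the opening at its end, in the units of the state.
- env.state(): the state, without advancing time (a new reading comes with each control period).
- env.grab_frame(name): name is "scene" or "top" or "wrist"; returns the picture (480x640x3 uint8, red, green, blue); there is no depth.
- env.camera_model(name): a dict with "intrinsics" (3x3 intrinsics, pixels), "position" and "rotation" of the camera in the world. Camera axes: x right, y down, z forward; pixel columns grow to the right and rows downward; lengths in m; the calibration is good to about 2 mm. A picture is of the moment at which its call begins: read the wrist's pose just before it. camera_model takes no time and is no camera call; for the wrist camera it gives the pose at the moment of the call.
- env.finish_job(): hands the job in, once; it reports no verdict.
The state is a dict: "clock": time; "joint_pos": joint angles; "qd": joint speeds; "effort": joint torques, N m; "ee_pos": TCP position; "ee_rot": TCP orientation; "wrist_force": force on the tool from outside, world axes, zero at the start; "wrist_torque": the same for the moment, N m; "grip_width": opening from 0.0 (shut) to 1.0 (fully open).
Only numpy, scipy, OpenCV 4.12 (cv2) and the standard library are available. Lean on these libraries where they do the work, as an engineer would, in place of code of your own. Each camera call takes 0.05 s, during which the arm holds its last target.

## Working session

There is one attempt and no reset: what is moved stays moved. The work goes in short steps, Python scripts to look and compute and a shell command to move; the robot and the scene stay as the last step left them, time stands still between calls to the robot, and variables do not carry over. Pictures are saved under pics/ and viewed, and the job is handed in when it is done.

```bash
mkdir -p pics; ls
python3 - <<'E'
from rig import env
import cv2
s=env.state();print(s['clock'],s['ee_pos'],s['ee_rot'],s['grip_width'],env.nose_length)
for n in ['scene','top']:
    im=env.grab_frame(n);cv2.imwrite(f'pics/{n}0.png',im[:,:,::-1]);m=env.camera_model(n);print(n,m)
E
```

```text
pics
0.0 [ 0.27351133 -0.58884996  0.25210792] [[ 9.06905648e-01  4.21332193e-01 -1.15277346e-03]
 [ 4.21333769e-01 -9.06902474e-01  2.39973103e-03]
 [-3.43691643e-05 -2.66203201e-03 -9.99996456e-01]] 0.9975967576262535 0.022
scene {'intrinsics': array([[468.84000029,   0.        , 317.17191979],
       [  0.        , 468.84000029, 238.4727658 ],
       [  0.        ,   0.        ,   1.        ]]), 'position': array([ 1.0825842 , -0.8345926 ,  0.68665852]), 'rotation': array([[ 0.84702307,  0.27958875, -0.45208632],
       [ 0.53146217, -0.46142975,  0.71037353],
       [-0.00999363, -0.84196955, -0.53943249]])}
top {'intrinsics': array([[479.13628839,   0.        , 314.3854527 ],
       [  0.        , 479.13628839, 231.36367582],
       [  0.        ,   0.        ,   1.        ]]), 'position': array([0.34245946, 0.01476027, 1.20562701]), 'rotation': array([[-0.01646855, -0.9844245 ,  0.17503483],
       [-0.99984828,  0.01522048, -0.00847052],
       [ 0.00567447, -0.17514777, -0.9845258 ]])}
```

View pics/top0.png

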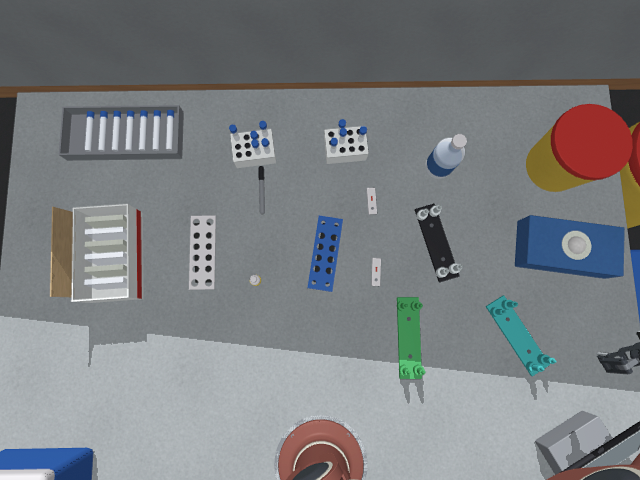

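View pics/scene0.png

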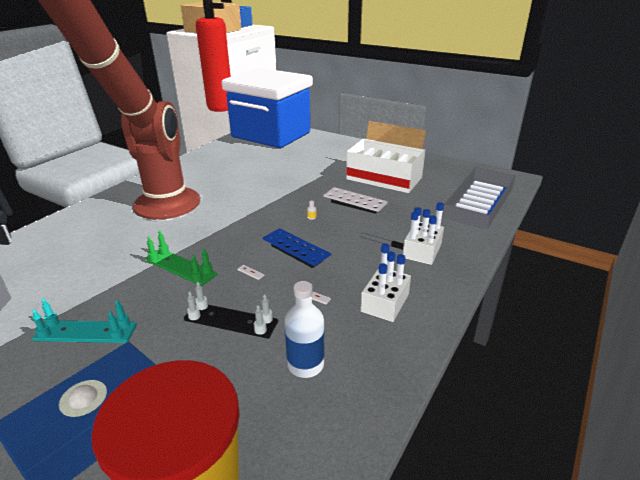

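Candidates for the base are black at (437,243), green at (410,338) and teal at (520,335). The black one, with metal posts, fits the description; the other two are the look-alikes. I'll enlarge the crop to confirm and measure.

```bash
cat > h.py <<'E'
import numpy as np, cv2
def ray(cm,uv,z):
    K=cm['intrinsics'];uv=np.atleast_2d(np.asarray(uv,float))
    d=np.c_[(uv[:,0]-K[0,2])/K[0,0],(uv[:,1]-K[1,2])/K[1,1],np.ones(len(uv))]@np.asarray(cm['rotation']).T
    p=np.asarray(cm['position']); t=(z-p[2])/d[:,2]
    return p+d*t[:,None]
def proj(cm,P):
    q=(np.atleast_2d(P)-cm['position'])@np.asarray(cm['rotation']); K=cm['intrinsics']
    return np.c_[K[0,0]*q[:,0]/q[:,2]+K[0,2],K[1,1]*q[:,1]/q[:,2]+K[1,2]]
def rect(P):
    r=cv2.minAreaRect(P[:,:2].astype(np.float32)*1000)
    b=cv2.boxPoints(r); e=[b[1]-b[0],b[2]-b[1]]; l=max(e,key=np.linalg.norm)
    return np.round(np.array(r[0]),1), np.round(sorted(r[1]),1), round(np.degrees(np.arctan2(l[1],l[0]))%180,2)
E
python3 - <<'E'
from rig import env
from h import *
im=cv2.imread('pics/top0.png');cm=env.camera_model('top')
hsv=cv2.cvtColor(im,cv2.COLOR_BGR2HSV)
def biggest(m,x0,y0,x1,y1):
    k=np.zeros_like(m);k[y0:y1,x0:x1]=m[y0:y1,x0:x1]
    c=max(cv2.findContours(k,cv2.RETR_EXTERNAL,cv2.CHAIN_APPROX_NONE)[0],key=cv2.contourArea);return c[:,0,:]
w=cv2.inRange(hsv,(0,0,150),(180,60,255)); b=cv2.inRange(hsv,(100,120,60),(130,255,255)); k=cv2.inRange(hsv,(0,0,0),(180,255,45))
for n,m,bx,z in [('white',w,(175,200,230,305),.026),('blue',b,(295,205,355,300),.026),('black',k,(405,195,470,290),.010)]:
    c=biggest(m,*bx); print(n,rect(ray(cm,c,z)))
def up(x0,y0,x1,y1,f,n): cv2.imwrite(n,cv2.resize(im[y0:y1,x0:x1],None,fx=f,fy=f,interpolation=cv2.INTER_CUBIC))
up(400,190,480,290,6,'pics/base0.png')
E
```

```text
white (array([505.8, 284.5]), array([ 63.1, 185.1]), np.float32(0.08))
blue (array([498.1, -20.9]), array([ 61.5, 183.3]), np.float32(170.28))
black (array([ 526.8, -301.8]), array([ 52.6, 140.8]), np.float32(15.2))
```

View pics/base0.png

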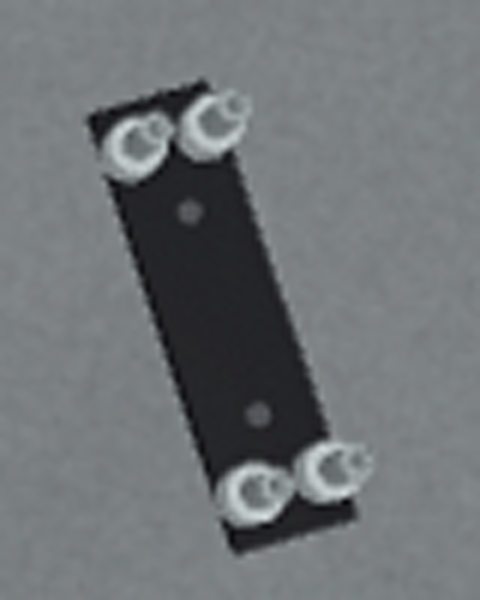

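Run:
```python
from rig import env
from h import *
cm=env.camera_model('top')
c=np.array([[88,120],[207,82],[355,515],[237,553]])/6+[399.6,189.6]
P=ray(cm,c,.010);print(np.round(P*1000,1),P.mean(0),rect(P))
t=np.array([[157,125],[237,102],[275,487],[355,462]])/6+[399.6,189.6]
P=ray(cm,t,.077);print(P.mean(0),rect(P))
s=env.state();w=env.camera_model('wrist');R=s['ee_rot']
print(w['intrinsics'],R.T@(w['position']-s['ee_pos']),R.T@w['rotation'])
```

```text
[[ 607.6 -252.    10. ]
 [ 623.5 -303.8   10. ]
 [ 437.6 -354.3   10. ]
 [ 422.7 -304.1   10. ]] [ 0.5228535  -0.30355113  0.01      ] (array([ 523.1, -304. ]), array([ 54.2, 193.3]), np.float32(15.76))
[ 0.52163722 -0.30004724  0.077     ] (array([ 521.5, -300.2]), array([ 34. , 151.8]), np.float32(14.6))
[[402.43164597   0.         320.04520887]
 [  0.         402.43164597 238.14397337]
 [  0.           0.           1.        ]] [ 0.08087587 -0.00058353 -0.12145659] [[-0.00119405 -0.95014388 -0.31180953]
 [ 0.99999817 -0.00160121  0.00104977]
 [-0.00149671 -0.31180771  0.95014405]]
```

```bash
python3 -m jog '{"travel":[[0.03,0.035,0],[0.03,0.035,0],[0.03,0.035,0],[0.03,0.035,0],[0.03,0.035,0]],"yaw":[-2,-2,-2,-2,-2]}'; python3 -m jog '{"travel":[[0.03,0.035,0],[0.03,0.035,0],[0.025,0.03,0],[0.013,0.012,0],[0,0,0]],"yaw":[0,0,0,0,0]}'
python3 - <<'E'
from rig import env
from h import *
import pickle
cm=env.camera_model('wrist');s=env.state();im=env.grab_frame('wrist')
cv2.imwrite('pics/w1.png',im[:,:,::-1]);pickle.dump(cm,open('w1.pkl','wb'))
print(s['clock'],s['ee_pos'],np.abs(s['qd']).max())
E
```

```text
clock: 0.6
ee_pos: [0.4246, -0.4128, 0.2529]
ee_rot: [[0.967, 0.256, -0.001], [0.256, -0.967, 0.001], [-0.0, -0.001, -1.0]]
wrist_force: [0.1, -0.7, -0.8]
grip_width: 0.998
clock: 1.1
ee_pos: [0.5238, -0.2995, 0.2528]
ee_rot: [[0.965, 0.263, 0.0], [0.263, -0.965, 0.002], [0.001, -0.002, -1.0]]
wrist_force: [-0.6, -0.6, 0.2]
grip_width: 1.001
1.1 [ 0.52378434 -0.29952839  0.25276169] 4.6413535486968955
```

View pics/w1.png

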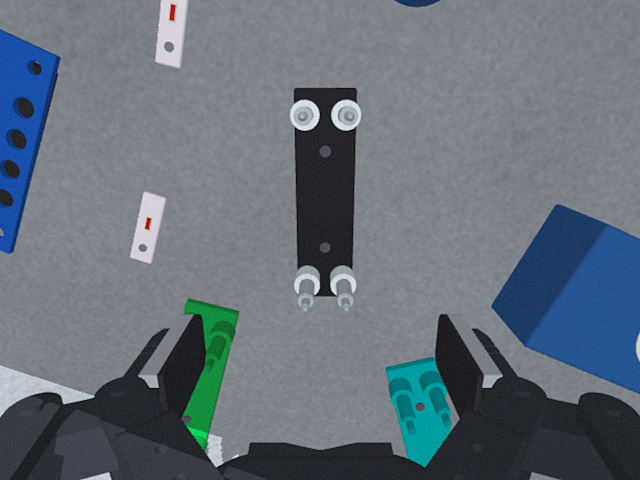

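Run:
```python
from h import *
im=cv2.imread('pics/w1.png')
c=np.vstack([im[80:140,280:370],im[255:315,280:370]])
cv2.imwrite('pics/w1c.png',cv2.resize(c,None,fx=5,fy=5,interpolation=cv2.INTER_CUBIC)[:600])
```

```text
(no output)
```

View pics/w1c.png

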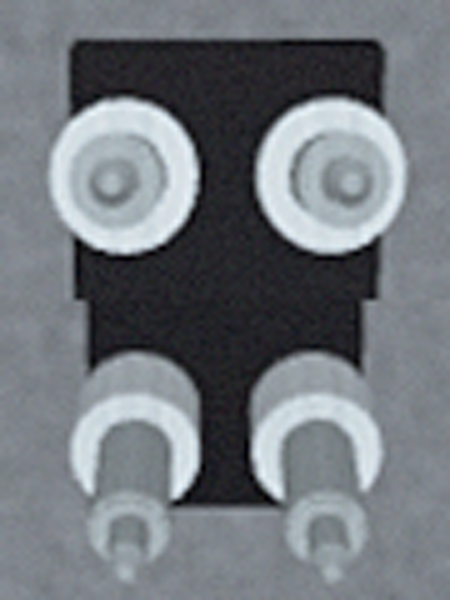

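Run:
```python
from h import *
import pickle
cm=pickle.load(open('w1.pkl','rb'))
im=cv2.imread('pics/w1.png');g=cv2.cvtColor(im,cv2.COLOR_BGR2GRAY)
def full(p):
    p=np.array(p,float)/5-.4; r=np.where(p[:,1]<60,80,195); return p+np.c_[np.full(len(p),280),r]
for n,p,z in [('lowsh',[(124,175),(331,175),(136,449),(317,449)],.030),('tips',[(115,180),(351,182),(125,578),(331,578)],.077),('upsh',[(118,181),(343,180),(128,528),(326,528)],.062)]:
    P=ray(cm,full(p),z)*1000
    print(n,np.round(P[:,:2],1).tolist(),P.mean(0).round(1)[:2],'len',np.linalg.norm(P[0]-P[2]).round(1),np.linalg.norm(P[1]-P[3]).round(1),'wid',np.linalg.norm(P[0]-P[1]).round(1),np.linalg.norm(P[2]-P[3]).round(1),'yaw',[round(np.degrees(np.arctan2(*(P[i]-P[i+2])[[1,0]])),2) for i in (0,1)])
m=(g>205).astype(np.uint8)
for c in cv2.findContours(m[80:300,280:370],cv2.RETR_EXTERNAL,cv2.CHAIN_APPROX_NONE,offset=(280,80))[0]:
    if len(c)>20: e=cv2.fitEllipse(cv2.convexHull(c)); print(np.round(e[0],1),np.round(e[1],1),np.round(ray(cm,e[0],.03)*1000,1))
```

```text
lowsh [[592.1, -267.0], [600.9, -299.7], [445.6, -307.2], [454.5, -339.9]] [ 523.3 -303.4] len 151.8 151.8 wid 33.9 33.9 yaw [np.float64(15.34), np.float64(15.34)]
tips [[592.4, -267.4], [600.9, -299.7], [443.9, -307.3], [452.8, -340.1]] [ 522.5 -303.6] len 153.7 153.4 wid 33.4 34.0 yaw [np.float64(15.03), np.float64(15.27)]
upsh [[591.9, -267.4], [600.8, -299.6], [445.4, -306.9], [454.3, -339.7]] [ 523.1 -303.4] len 151.7 151.9 wid 33.4 34.0 yaw [np.float64(15.09), np.float64(15.33)]
[343.  284.8] [21.7 24.3] [[ 454.1 -340.    30. ]]
[306.5 285. ] [22.2 24.4] [[ 445.  -307.1   30. ]]
[345.9 114.6] [28.3 29.5] [[ 600.9 -299.8   30. ]]
[304.3 114.7] [28.  29.4] [[ 592. -267.   30.]]
```

```bash
python3 -m jog '{"travel":[[-0.002,0.048,0],[-0.002,0.048,0],[-0.002,0.048,0],[-0.002,0.048,0],[-0.002,0.048,0]],"yaw":[-2,-2,-2,-2,-2]}'; python3 -m jog '{"travel":[[-0.002,0.048,0],[-0.002,0.048,0],[-0.002,0.048,0],[-0.002,0.048,0],[-0.001,0.048,0]],"yaw":[-2,-2,-1,0,0]}';  python3 -m jog '{"travel":[[-0.001,0.048,-0.02],[0,0.040,-0.02],[0,0.016,-0.01],[0,0,0]],"yaw":[0,0,0,0]}'
python3 - <<'E'
from rig import env
from h import *
import pickle
cm=env.camera_model('wrist');s=env.state();im=env.grab_frame('wrist')
cv2.imwrite('pics/w2.png',im[:,:,::-1]);pickle.dump(cm,open('w2.pkl','wb'))
print(s['clock'],s['ee_pos'],np.abs(s['qd']).max())
E
```

```text
clock: 1.65
ee_pos: [0.5106, -0.0649, 0.2534]
ee_rot: [[0.997, 0.078, -0.0], [0.078, -0.997, -0.002], [-0.0, 0.002, -1.0]]
wrist_force: [0.7, 0.2, -0.1]
grip_width: 1.001
clock: 2.15
ee_pos: [0.5036, 0.1751, 0.2535]
ee_rot: [[1.0, -0.008, 0.001], [-0.008, -1.0, -0.002], [0.001, 0.002, -1.0]]
wrist_force: [0.1, -0.3, 0.4]
grip_width: 1.001
clock: 2.55
ee_pos: [0.5015, 0.2791, 0.2022]
ee_rot: [[1.0, -0.001, -0.003], [-0.001, -1.0, -0.002], [-0.003, 0.002, -1.0]]
wrist_force: [0.2, -0.4, -0.4]
grip_width: 1.003
2.55 [0.50148779 0.27909973 0.20223179] 3.371127383344996
```

View pics/w2.png

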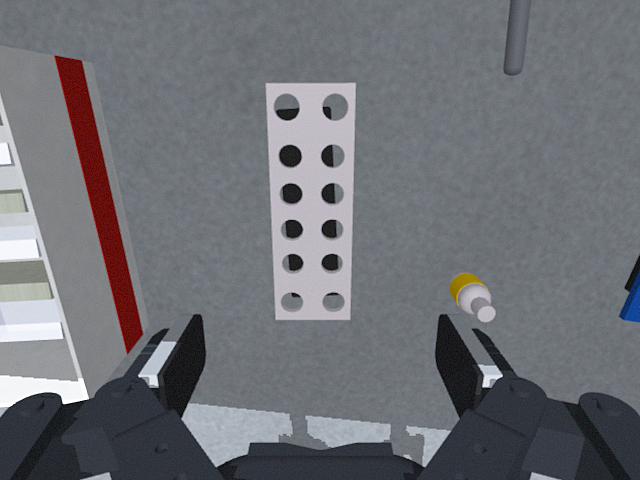

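Run:
```python
from h import *
import pickle
cm=pickle.load(open('w2.pkl','rb'))
im=cv2.imread('pics/w2.png');g=cv2.cvtColor(im,cv2.COLOR_BGR2GRAY)
m=np.zeros_like(g);m[70:335,250:370]=(g[70:335,250:370]>165)*255
c,h=cv2.findContours(m,cv2.RETR_CCOMP,cv2.CHAIN_APPROX_NONE)
i=max(range(len(c)),key=lambda i:cv2.contourArea(c[i]))
P=ray(cm,c[i][:,0],.026);print(rect(P))
H=[]
for j in range(len(c)):
    if h[0][j][3]==i and cv2.contourArea(c[j])>60:
        e=cv2.minEnclosingCircle(c[j]); p=ray(cm,cv2.fitEllipse(c[j])[0],.026)[0]*1000;H.append(p);print(np.round(e[0],1),round(e[1],1),p.round(1))
H=np.array(H);print(len(H),H.mean(0))
```

```text
(array([504.9, 285.8]), array([ 62.1, 184. ]), np.float32(0.01))
[333. 302.] 12.2 [429.1 268.8  26. ]
[291.5 301.5] 12.0 [429.1 302.9  26. ]
[292.4 263. ] 11.8 [463.  301.3  26. ]
[331.5 263. ] 11.9 [463.1 270.2  26. ]
[331.8 229. ] 12.2 [491.2 270.3  26. ]
[291.8 229.5] 12.3 [491.1 301.3  26. ]
[332.  193.5] 12.5 [519.3 270.3  26. ]
[290.7 193.9] 12.7 [519.2 301.3  26. ]
[332.3 155.8] 13.0 [547.3 270.2  26. ]
[289.7 155.7] 13.0 [547.3 301.3  26. ]
[334.5 106.7] 14.7 [581.2 268.9  26. ]
[286.9 106.7] 14.7 [581.2 302.7  26. ]
12 [505.17896203 285.78083894  26.        ]
```

```bash
python3 -m jog '{"travel":[[0.002,0.002,-0.04],[0.0016,0.0016,-0.05],[0,0,-0.04],[0,0,-0.015],[0,0,0]],"yaw":[0,0,0,0,0]}';python3 -m jog '{"travel":[[0,0,-0.015],[0,0,-0.015],[0,0,0]],"yaw":[0,0,0]}'
```

```text
clock: 3.1
ee_pos: [0.5061, 0.278, 0.0577]
ee_rot: [[1.0, -0.007, -0.003], [-0.007, -1.0, -0.005], [-0.003, 0.005, -1.0]]
wrist_force: [-0.2, -0.3, 0.6]
grip_width: 1.003
clock: 3.4
ee_pos: [0.5049, 0.282, 0.0279]
ee_rot: [[1.0, -0.002, -0.002], [-0.002, -1.0, -0.002], [-0.002, 0.002, -1.0]]
wrist_force: [-0.5, -0.0, -0.0]
grip_width: 1.002
```

```bash
python3 -m jog '{"travel":[[0,0,0],[0,0,0]],"yaw":[0,0]}'
```

```text
clock: 3.6
ee_pos: [0.5059, 0.2835, 0.0298]
ee_rot: [[1.0, -0.001, 0.001], [-0.001, -1.0, 0.001], [0.001, -0.001, -1.0]]
wrist_force: [0.4, 0.6, 0.7]
grip_width: 1.003
```

```bash
python3 -m jog '{"travel":[[-0.0005,0.002,-0.002],[0,0,0],[0,0,0]],"yaw":[0,0,0]}';for i in 1 2 3; do python3 -c "
from rig import env;s=env.state();print(s['clock'],s['ee_pos'].round(4))"; done
```

```text
clock: 3.9
ee_pos: [0.5049, 0.2855, 0.0273]
ee_rot: [[1.0, -0.001, 0.0], [-0.001, -1.0, 0.0], [0.0, -0.0, -1.0]]
wrist_force: [0.1, -0.8, 0.4]
grip_width: 0.998
3.9 [0.5049 0.2855 0.0273]
3.9 [0.5049 0.2855 0.0273]
3.9 [0.5049 0.2855 0.0273]
```

Aligned with the white plate. Close.

```bash
python3 -m jog '{"travel":[[0,0,0],[0,0,0],[0,0,0],[0,0,0],[0,0,0]],"yaw":[0,0,0,0,0]}' 0.03; python3 -m jog '{"travel":[[0,0,0],[0,0,0],[0,0,0.01],[0,0,0.02],[0,0,0.02]],"yaw":[0,0,0,0,0]}'
```

```text
clock: 4.4
ee_pos: [0.5052, 0.2854, 0.0277]
ee_rot: [[1.0, -0.002, 0.001], [-0.002, -1.0, 0.001], [0.001, -0.001, -1.0]]
wrist_force: [-0.2, -0.6, 6.2]
grip_width: 0.709
clock: 4.9
ee_pos: [0.5043, 0.2848, 0.0772]
ee_rot: [[1.0, -0.001, -0.002], [-0.001, -1.0, -0.001], [-0.002, 0.001, -1.0]]
wrist_force: [0.6, -0.0, -0.9]
grip_width: 0.706
```

```bash
python3 -m jog '{"travel":[[0,-0.01,0.04],[0,-0.025,0.03],[0,-0.04,0.02],[0,-0.045,0],[0.002,-0.045,0]],"yaw":[0,0,0,0,1]}'; python3 -m jog '{"travel":[[0.002,-0.045,0],[0.002,-0.045,0],[0.002,-0.045,0],[0.002,-0.045,0],[0.002,-0.045,0]],"yaw":[2,2,2,2,2]}';  python3 -m jog '{"travel":[[0.002,-0.045,0],[0.002,-0.045,0],[0.002,-0.045,0],[0.002,-0.035,0],[0.001,-0.02,0]],"yaw":[2,2,0,0,0]}'; python3 -m jog '{"travel":[[0,-0.008,0],[0,0,0],[0,0,0]],"yaw":[0.25,0,0]}'
python3 - <<'E'
from rig import env
from h import *
import pickle
cm=env.camera_model('wrist');s=env.state();im=env.grab_frame('wrist')
cv2.imwrite('pics/w3.png',im[:,:,::-1]);pickle.dump(cm,open('w3.pkl','wb'))
R=s['ee_rot'];print(s['clock'],s['ee_pos'],np.abs(s['qd']).max(),np.degrees(np.arctan2(R[1,0],R[0,0])))
E
```

```text
clock: 5.4
ee_pos: [0.5067, 0.119, 0.1681]
ee_rot: [[1.0, 0.018, 0.001], [0.018, -1.0, 0.0], [0.001, -0.0, -1.0]]
wrist_force: [0.5, -0.2, -1.8]
grip_width: 0.704
clock: 5.9
ee_pos: [0.5163, -0.1066, 0.1672]
ee_rot: [[0.982, 0.191, -0.001], [0.191, -0.982, 0.0], [-0.001, -0.0, -1.0]]
wrist_force: [1.4, 0.0, -0.8]
grip_width: 0.707
clock: 6.4
ee_pos: [0.5243, -0.2996, 0.1668]
ee_rot: [[0.968, 0.252, -0.001], [0.252, -0.968, -0.002], [-0.002, 0.002, -1.0]]
wrist_force: [-0.2, 0.4, -0.6]
grip_width: 0.707
clock: 6.7
ee_pos: [0.5261, -0.3005, 0.1669]
ee_rot: [[0.965, 0.264, -0.001], [0.264, -0.965, 0.002], [0.0, -0.002, -1.0]]
wrist_force: [0.6, -0.2, -1.4]
grip_width: 0.704
6.7 [ 0.52609573 -0.30050002  0.16692564] 0.9285859764469557 15.292952580984965
```

View pics/w3.png

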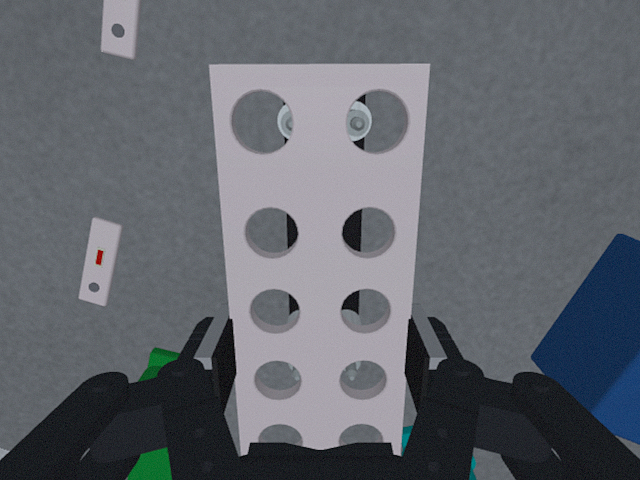

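```bash
cat >> h.py <<'E'
def held(png,pk,tcp,yawdeg,thr,box,zt,blue=False):
    import pickle
    cm=pickle.load(open(pk,'rb'));im=cv2.imread(png)
    if blue: k=cv2.inRange(cv2.cvtColor(im,cv2.COLOR_BGR2HSV),(100,120,thr),(130,255,255))
    else: k=(cv2.cvtColor(im,cv2.COLOR_BGR2GRAY)>thr).astype(np.uint8)*255
    x0,y0,x1,y1=box;m=np.zeros_like(k);m[y0:y1,x0:x1]=k[y0:y1,x0:x1]
    c,h=cv2.findContours(m,cv2.RETR_CCOMP,cv2.CHAIN_APPROX_NONE)
    i=max(range(len(c)),key=lambda i:cv2.contourArea(c[i]));H=[]
    for j in range(len(c)):
        if h[0][j][3]==i and cv2.contourArea(c[j])>300:
            e=cv2.fitEllipse(cv2.convexHull(c[j]));p=ray(cm,e[0],zt)[0]*1000;H.append(p);print(np.round(e[0],1),np.round(e[1],1),p.round(1))
    return np.array(H)
E
python3 - <<'E'
from h import *
H=held('pics/w3.png','w3.pkl',0,0,150,(195,50,445,410),.1654)
E
```

```text
[362.7 379.6] [41.3 49.7] [ 516.8 -318.5  165.4]
[277.3 379.9] [41.4 49.7] [ 508.5 -288.5  165.4]
[274.3 310.9] [46.6 52.9] [ 535.6 -281.1  165.4]
[365.2 310.5] [46.7 52.8] [ 543.9 -311.   165.4]
[368.1 232.2] [52.9 56.8] [ 570.9 -303.6  165.4]
[270.9 232.4] [52.9 56.6] [ 562.7 -273.6  165.4]
[356.3 120.9] [24.5 33. ] [ 602.7 -290.   165.4]
[377.3 121.1] [63.9 68. ] [ 604.3 -296.   165.4]
[261.  121.4] [63.9 67.9] [ 595.2 -263.1  165.4]
```

```bash
python3 -m jog '{"travel":[[-0.0031,-0.0037,-0.01],[0,0,-0.03],[0,0,-0.025],[0,0,0],[0,0,0]],"yaw":[0,0,0,0,0]}'
python3 - <<'E'
from rig import env
from h import *
import pickle
cm=env.camera_model('wrist');s=env.state();im=env.grab_frame('wrist')
cv2.imwrite('pics/w4.png',im[:,:,::-1]);pickle.dump(cm,open('w4.pkl','wb'))
R=s['ee_rot'];print(s['clock'],s['ee_pos'],np.abs(s['qd']).max(),np.degrees(np.arctan2(R[1,0],R[0,0])))
print(R.round(4))
im=env.grab_frame('scene');cv2.imwrite('pics/s4.png',im[:,:,::-1])
E
```

```text
clock: 7.25
ee_pos: [0.5228, -0.3057, 0.1019]
ee_rot: [[0.965, 0.263, -0.001], [0.263, -0.965, 0.001], [-0.001, -0.001, -1.0]]
wrist_force: [0.1, 0.4, -1.6]
grip_width: 0.703
7.25 [ 0.52284254 -0.30573033  0.10188207] 1.9684336731881178 15.224948542423693
[[ 9.649e-01  2.626e-01 -8.000e-04]
 [ 2.626e-01 -9.649e-01  8.000e-04]
 [-6.000e-04 -1.000e-03 -1.000e+00]]
```

View pics/w4.png

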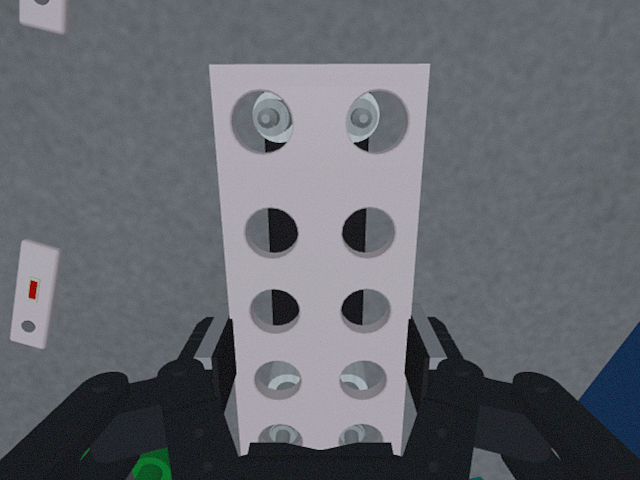

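View pics/s4.png

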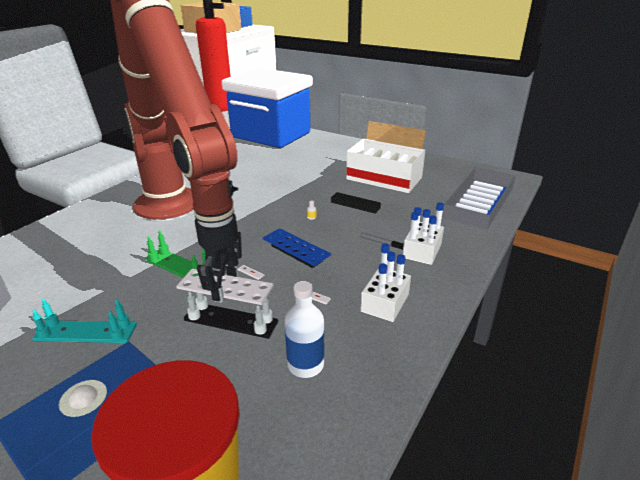

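Run:
```python
from h import *
import pickle
im=cv2.imread('pics/w4.png')
cv2.imwrite('pics/w4c.png',cv2.resize(im[80:165,220:420],None,fx=4,fy=4,interpolation=cv2.INTER_CUBIC))
H=held('pics/w4.png','w4.pkl',0,0,150,(195,50,445,410),.1004)
```

```text
[277.2 379.9] [41.2 49.7] [ 505.3 -293.7  100.4]
[362.8 379.7] [41.1 49.7] [ 513.5 -323.7  100.4]
[274.3 310.8] [46.4 52.9] [ 532.4 -286.3  100.4]
[365.1 310.6] [46.6 52.7] [ 540.6 -316.2  100.4]
[368.1 232.2] [52.9 56.4] [ 567.6 -308.9  100.4]
[270.9 232.4] [52.8 56.6] [ 559.4 -278.9  100.4]
[377.2 121.1] [63.8 67.7] [ 601.  -301.3  100.4]
[261.1 121.4] [63.5 68. ] [ 592.  -268.5  100.4]
```

View pics/w4c.png

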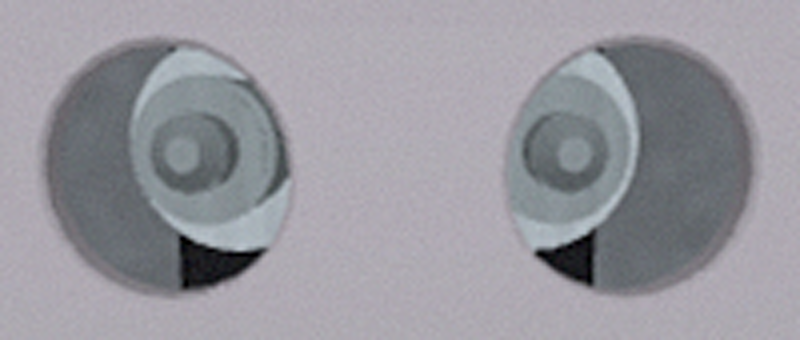

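Run:
```python
from h import *
import pickle
cm=pickle.load(open('w4.pkl','rb'))
t=np.array([[182,154],[573,154]])/4+[220-.4,80-.4]
P=ray(cm,t,.077)*1000;print(P.round(1),P.mean(0))
```

```text
[[ 591.8 -266.6   77. ]
 [ 600.7 -299.5   77. ]] [ 596.2181359  -283.04572459   77.        ]
```

```bash
python3 -m jog '{"travel":[[0,0.0018,0],[0,0,-0.008],[0,0,-0.008],[0,0,0],[0,0,0]],"yaw":[0,0,0,0,0]}'
python3 - <<'E'
from rig import env
from h import *
import pickle
cm=env.camera_model('wrist');s=env.state();im=env.grab_frame('wrist')
cv2.imwrite('pics/w5.png',im[:,:,::-1]);pickle.dump(cm,open('w5.pkl','wb'))
R=s['ee_rot'];print(s['clock'],s['ee_pos'],np.degrees(np.arctan2(R[1,0],R[0,0])))
a=im[80:165,220:420,::-1];b=im[360:445,220:420,::-1]
cv2.imwrite('pics/w5c.png',cv2.resize(np.vstack([a,b]),None,fx=3.5,fy=3.5,interpolation=cv2.INTER_CUBIC))
E
```

```text
clock: 7.85
ee_pos: [0.5225, -0.3045, 0.0856]
ee_rot: [[0.965, 0.262, -0.001], [0.262, -0.965, 0.001], [-0.001, -0.001, -1.0]]
wrist_force: [-0.9, -0.0, -0.6]
grip_width: 0.706
7.85 [ 0.52254466 -0.30453211  0.08558894] 15.160803085816733
```

View pics/w5c.png

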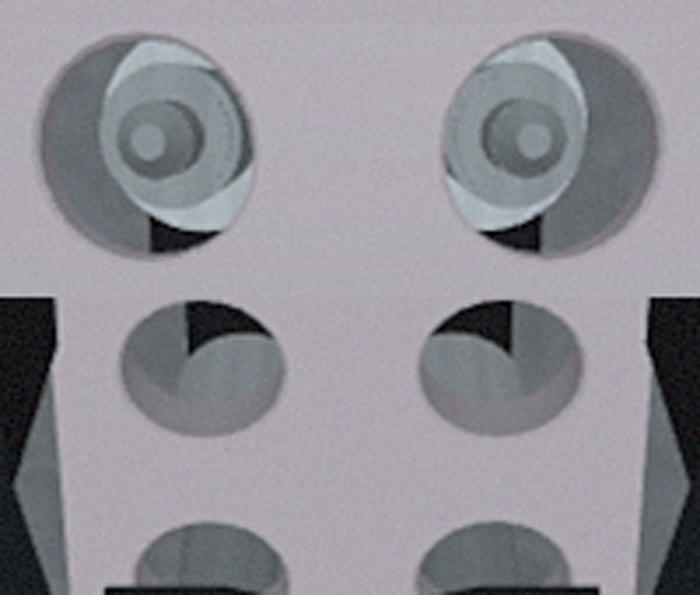

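Run:
```python
from h import *
import pickle
cm=pickle.load(open('w5.pkl','rb'))
t=np.array([[149,141],[535,141]])/3.5+[220-.4,80-.4]
P=ray(cm,t,.077)*1000;print(P.round(1),P.mean(0))
H=held('pics/w5.png','w5.pkl',0,0,150,(195,50,445,170),.0841);print(H)
```

```text
[[ 591.8 -266.7   77. ]
 [ 600.7 -299.7   77. ]] [ 596.21194408 -283.17465138   77.        ]
[377.2 121. ] [63.7 67.5] [ 600.7 -300.2   84.1]
[261.1 121.4] [63.5 67.8] [ 591.7 -267.3   84.1]
[[ 600.704193   -300.21532936   84.1       ]
 [ 591.73313074 -267.34610507   84.1       ]]
```

```bash
python3 -m jog '{"travel":[[0,0.0006,-0.003],[0,0,-0.009],[0,0,-0.01],[0,0,-0.01],[0,0,0]],"yaw":[0,0,0,0,0]}'; python3 -m jog '{"travel":[[0,0,-0.005],[0,0,-0.004],[0,0,-0.002],[0,0,0],[0,0,0]],"yaw":[0,0,0,0,0]}'
```

```text
clock: 8.4
ee_pos: [0.5214, -0.3033, 0.0519]
ee_rot: [[0.965, 0.262, -0.004], [0.262, -0.965, 0.002], [-0.003, -0.003, -1.0]]
wrist_force: [-1.2, -0.0, -1.5]
grip_width: 0.707
clock: 8.9
ee_pos: [0.523, -0.3041, 0.0433]
ee_rot: [[0.965, 0.262, 0.0], [0.262, -0.965, -0.0], [0.0, 0.0, -1.0]]
wrist_force: [-0.6, -0.2, -0.8]
grip_width: 0.703
```

```bash
python3 -m jog '{"travel":[[0,0,-0.0015],[0,0,-0.0015],[0,0,-0.001],[0,0,0],[0,0,0]],"yaw":[0,0,0,0,0]}'; python3 -m jog '{"travel":[[0,0,-0.001],[0,0,0],[0,0,0]],"yaw":[0,0,0]}'
```

```text
clock: 9.4
ee_pos: [0.5228, -0.3041, 0.0391]
ee_rot: [[0.965, 0.262, -0.0], [0.262, -0.965, 0.0], [-0.0, -0.0, -1.0]]
wrist_force: [1.0, 0.5, -1.2]
grip_width: 0.707
clock: 9.7
ee_pos: [0.5228, -0.304, 0.0381]
ee_rot: [[0.965, 0.262, -0.0], [0.262, -0.965, 0.0], [-0.0, -0.0, -1.0]]
wrist_force: [0.9, -1.0, -1.5]
grip_width: 0.705
```

```bash
python3 -m jog '{"travel":[[0,0,-0.001],[0,0,0],[0,0,0]],"yaw":[0,0,0]}'
```

```text
clock: 10.0
ee_pos: [0.523, -0.3041, 0.0377]
ee_rot: [[0.965, 0.262, 0.0], [0.262, -0.965, -0.0], [0.0, 0.0, -1.0]]
wrist_force: [-0.9, 1.5, 4.5]
grip_width: 0.708
```

Contact is at the expected height, with Fz going to +4.5 N. I'll release gently and retreat upward.

```bash
python3 -m jog '{"travel":[[0,0,0],[0,0,0],[0,0,0],[0,0,0],[0,0,0]],"yaw":[0,0,0,0,0]}' 0.0854; python3 -m jog '{"travel":[[0,0,0.01],[0,0,0.03],[0,0,0.05],[0,0,0.05],[0,0,0]],"yaw":[0,0,0,0,0]}'
python3 - <<'E'
from rig import env
from h import *
import pickle
cm=env.camera_model('wrist');s=env.state();im=env.grab_frame('wrist')
cv2.imwrite('pics/w6.png',im[:,:,::-1]);pickle.dump(cm,open('w6.pkl','wb'))
im=env.grab_frame('scene');cv2.imwrite('pics/s6.png',cv2.resize(im[250:360,150:310,::-1],None,fx=5,fy=5,interpolation=cv2.INTER_CUBIC))
print(s['clock'],s['ee_pos'])
E
```

```text
clock: 10.5
ee_pos: [0.5229, -0.304, 0.037]
ee_rot: [[0.965, 0.262, -0.0], [0.262, -0.965, 0.0], [0.0, -0.0, -1.0]]
wrist_force: [0.6, -0.5, 0.1]
grip_width: 1.003
clock: 11.0
ee_pos: [0.5274, -0.3063, 0.1858]
ee_rot: [[0.965, 0.261, 0.015], [0.261, -0.965, -0.008], [0.013, 0.012, -1.0]]
wrist_force: [0.2, -1.1, 0.6]
grip_width: 1.0
11.0 [ 0.52735373 -0.30627904  0.18579623]
```

View pics/w6.png

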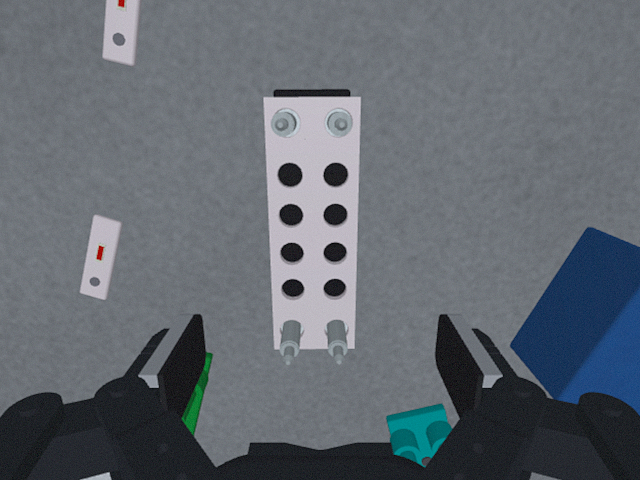

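View pics/s6.png

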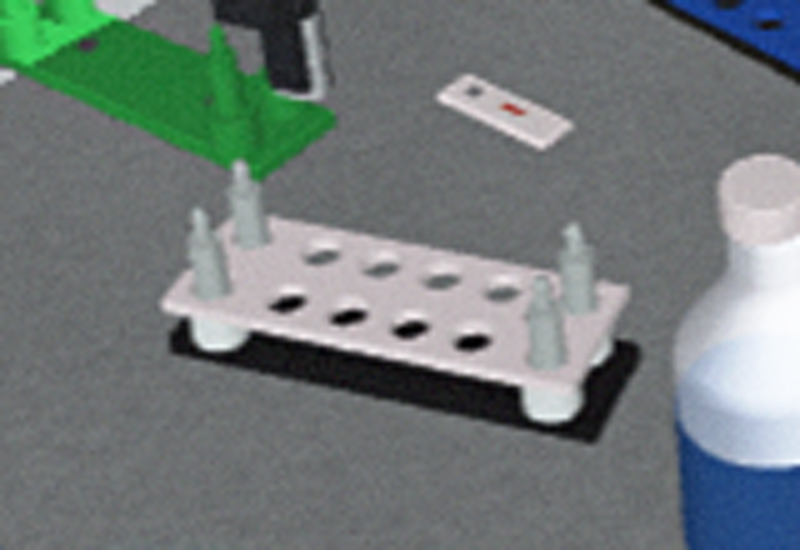

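The white plate is seated flat on all four posts. Next is the blue plate.

```bash
python3 -m jog '{"travel":[[-0.003,0.03,0.02],[-0.004,0.045,0],[-0.004,0.045,0],[-0.004,0.045,0],[-0.004,0.045,0]],"yaw":[-5,-5,-5,-5,-5]}';  python3 -m jog '{"travel":[[-0.004,0.04,0],[-0.002,0.023,0],[0,0.01,0],[0,0,0],[0,0,0]],"yaw":[0,0,0,0,0]}'
python3 - <<'E'
from rig import env
from h import *
import pickle
cm=env.camera_model('wrist');s=env.state();im=env.grab_frame('wrist')
cv2.imwrite('pics/w7.png',im[:,:,::-1]);pickle.dump(cm,open('w7.pkl','wb'))
R=s['ee_rot'];print(s['clock'],s['ee_pos'],np.abs(s['qd']).max(),np.degrees(np.arctan2(R[1,0],R[0,0])))
H=held('pics/w7.png','w7.pkl',0,0,60,(230,40,400,380),.026,True) if 0 else None
im=im[:,:,::-1].copy()
k=cv2.inRange(cv2.cvtColor(im,cv2.COLOR_BGR2HSV),(100,120,60),(130,255,255))
c,h=cv2.findContours(k,cv2.RETR_CCOMP,cv2.CHAIN_APPROX_NONE)
for i in range(len(c)):
    a=cv2.contourArea(c[i])
    if a>4000: 
        print(i,a,cv2.boundingRect(c[i]),rect(ray(cm,c[i][:,0],.026)))
        for j in range(len(c)):
            if h[0][j][3]==i and cv2.contourArea(c[j])>40: print(np.round(cv2.fitEllipse(c[j])[0],1),(ray(cm,cv2.fitEllipse(c[j])[0],.026)[0]*1000).round(1))
E
```

```text
clock: 11.6
ee_pos: [0.5023, -0.0922, 0.1957]
ee_rot: [[0.985, -0.175, -0.003], [-0.175, -0.985, 0.001], [-0.003, -0.0, -1.0]]
wrist_force: [1.5, 0.4, -0.8]
grip_width: 0.999
clock: 12.1
ee_pos: [0.4977, -0.0229, 0.1966]
ee_rot: [[0.985, -0.173, -0.001], [-0.173, -0.985, -0.001], [-0.001, 0.001, -1.0]]
wrist_force: [0.2, -1.1, 0.0]
grip_width: 1.0
12.1 [ 0.49767536 -0.02289602  0.19659605] 1.1188035254139697 -9.962379478700196
0 19461.0 (270, 89, 91, 240) (array([497.5, -19.4]), array([ 62. , 184.6]), np.float32(170.22))
[337.8 308.1] [421.4 -23.6  26. ]
[296.1 308.3] [427.2   9.7  26. ]
[336.5 269.6] [454.8 -28.   26. ]
[296.5 269.7] [460.2   2.9  26. ]
[295.8 236. ] [487.6  -1.9  26. ]
[336.9 235.9] [482.2 -32.8  26. ]
[337.1 200.2] [509.6 -37.4  26. ]
[295.  200.5] [514.8  -6.6  26. ]
[337.4 162.4] [536.9 -42.1  26. ]
[294.  162.5] [542.3 -11.3  26. ]
[339.9 113.2] [570.  -49.2  26. ]
[290.8 113.5] [575.7 -15.7  26. ]
```

View pics/w7.png

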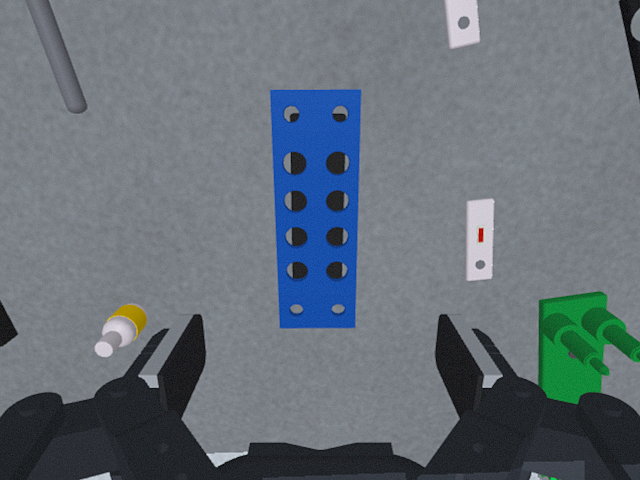

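```bash
python3 -m jog '{"travel":[[0.0005,0.003,-0.04],[0,0,-0.05],[0,0,-0.04],[0,0,-0.015],[0,0,0]],"yaw":[0.25,0,0,0,0]}';python3 -m jog '{"travel":[[0,0,-0.01],[0,0,-0.01],[0,0,0],[0,0,0]],"yaw":[0,0,0,0]}'
```

```text
clock: 12.65
ee_pos: [0.4967, -0.0202, 0.0496]
ee_rot: [[0.985, -0.17, -0.006], [-0.17, -0.985, -0.001], [-0.005, 0.002, -1.0]]
wrist_force: [-0.8, -0.5, 0.5]
grip_width: 0.999
clock: 13.05
ee_pos: [0.4986, -0.0182, 0.0325]
ee_rot: [[0.986, -0.167, 0.001], [-0.167, -0.986, 0.0], [0.001, -0.0, -1.0]]
wrist_force: [-0.2, 0.4, 0.1]
grip_width: 0.999
```

```bash
python3 -m jog '{"travel":[[0,-0.001,-0.003],[0,0,-0.002],[0,0,0],[0,0,0]],"yaw":[0,0,0,0]}';python3 -m jog '{"travel":[[0,0,0],[0,0,0],[0,0,0],[0,0,0],[0,0,0]],"yaw":[0,0,0,0,0]}' 0.03; python3 -m jog '{"travel":[[0,0,0],[0,0,0.01],[0,0,0.02],[0,0,0.03],[0,0,0.04]],"yaw":[0,0,0,0,0]}'
```

```text
clock: 13.45
ee_pos: [0.4984, -0.019, 0.0272]
ee_rot: [[0.986, -0.166, 0.0], [-0.166, -0.986, 0.0], [0.0, -0.0, -1.0]]
wrist_force: [0.4, 0.4, -0.9]
grip_width: 0.998
clock: 13.95
ee_pos: [0.4984, -0.0191, 0.0276]
ee_rot: [[0.986, -0.167, 0.0], [-0.167, -0.986, 0.0], [0.0, -0.0, -1.0]]
wrist_force: [-1.1, -0.6, 5.4]
grip_width: 0.706
clock: 14.45
ee_pos: [0.497, -0.019, 0.1272]
ee_rot: [[0.986, -0.166, -0.004], [-0.166, -0.986, 0.0], [-0.004, 0.001, -1.0]]
wrist_force: [1.5, -0.9, -1.7]
grip_width: 0.706
```

```bash
python3 -m jog '{"travel":[[0.004,-0.03,0.02],[0.004,-0.045,0.01],[0.004,-0.045,0],[0.004,-0.045,0],[0.004,-0.045,0]],"yaw":[5,5,5,5,4.8]}'; python3 -m jog '{"travel":[[0.003,-0.04,0],[0.0018,-0.024,-0.02],[0,-0.01,-0.02],[0,0,0],[0,0,0]],"yaw":[0,0,0,0,0]}'
python3 - <<'E'
from rig import env
from h import *
import pickle
cm=env.camera_model('wrist');s=env.state();im=env.grab_frame('wrist')
cv2.imwrite('pics/w8.png',im[:,:,::-1]);pickle.dump(cm,open('w8.pkl','wb'))
R=s['ee_rot'];print(s['clock'],s['ee_pos'],np.abs(s['qd']).max(),np.degrees(np.arctan2(R[1,0],R[0,0])))
held('pics/w8.png','w8.pkl',0,0,60,(195,40,445,410),s['ee_pos'][2]-.0015,True)
E
```

```text
clock: 14.95
ee_pos: [0.5179, -0.2308, 0.1576]
ee_rot: [[0.964, 0.266, 0.0], [0.266, -0.964, -0.0], [-0.0, 0.0, -1.0]]
wrist_force: [-0.2, 0.8, -2.2]
grip_width: 0.704
clock: 15.45
ee_pos: [0.5229, -0.302, 0.1171]
ee_rot: [[0.965, 0.263, -0.001], [0.263, -0.965, 0.002], [-0.001, -0.002, -1.0]]
wrist_force: [-0.2, 0.3, -0.9]
grip_width: 0.706
15.45 [ 0.52291855 -0.30204876  0.11707534] 1.5691525432504603 15.238427318756091
[361.8 376.2] [31.  44.7] [ 514.9 -319.2  115.6]
[278.2 376.1] [30.9 44.3] [ 507.  -290.   115.6]
[364.5 308.2] [37.1 48.8] [ 541.4 -312.1  115.6]
[275.6 308.2] [37.6 48.6] [ 533.5 -282.8  115.6]
[367.5 231.3] [46.4 52. ] [ 568.  -304.9  115.6]
[272.6 231.3] [46.2 51.9] [ 560.  -275.6  115.6]
[376.2 124. ] [35.8 40.1] [ 600.2 -297.6  115.6]
[263.9 123.9] [35.8 40. ] [ 591.6 -265.7  115.6]
```

View pics/w8.png

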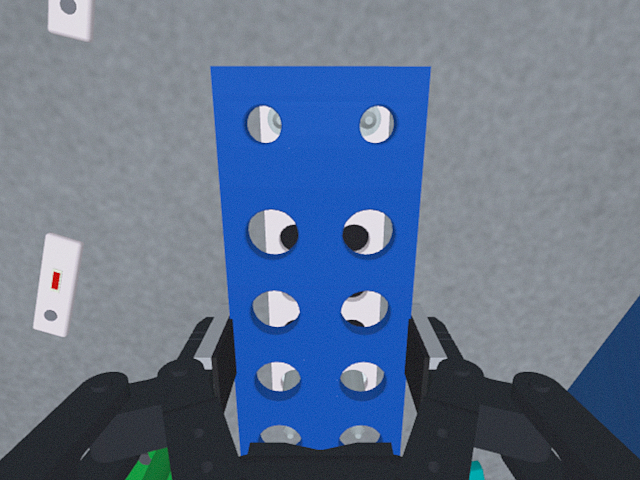

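Run:
```python
from h import *
im=cv2.imread('pics/w8.png');v=cv2.cvtColor(im,cv2.COLOR_BGR2HSV)
print(v[90:160:1,264,2].tolist(), v[180,300])
for t in (120,150): held('pics/w8.png','w8.pkl',0,0,t,(195,40,445,410),.1156,True);print()
```

```text
[191, 196, 192, 193, 189, 191, 190, 193, 187, 192, 190, 198, 191, 188, 159, 170, 231, 237, 229, 230, 231, 229, 230, 230, 232, 233, 230, 232, 234, 231, 231, 230, 232, 230, 232, 232, 232, 231, 230, 233, 232, 233, 231, 226, 231, 232, 229, 229, 231, 232, 229, 241, 215, 128, 166, 188, 189, 195, 192, 188, 190, 187, 187, 189, 191, 194, 190, 182, 190, 187] [109 211 192]
[362.1 376.2] [30.9 45.5] [ 514.9 -319.3  115.6]
[278.  376.1] [30.8 44.9] [ 507.  -289.9  115.6]
[364.4 308.5] [37.4 49.7] [ 541.4 -312.1  115.6]
[275.1 308.3] [37.6 50.4] [ 533.4 -282.7  115.6]
[367.8 231.5] [46.4 53.8] [ 567.9 -305.   115.6]
[272.2 231.4] [46.3 53.6] [ 559.9 -275.5  115.6]
[376.9 123.9] [36.8 40.8] [ 600.3 -297.8  115.6]
[263.2 123.8] [37.  40.3] [ 591.6 -265.5  115.6]

[362.5 380.9] [40.7 48.7] [ 513.  -320.1  115.6]
[277.2 380.8] [40.6 48.6] [ 505.  -290.1  115.6]
[365.2 312.1] [45.6 51.9] [ 540.1 -312.7  115.6]
[274.6 312. ] [45.7 51.7] [ 532.  -282.8  115.6]
[368.4 234. ] [51.8 55.4] [ 567.2 -305.4  115.6]
[271.6 233.9] [51.7 55.3] [ 559.1 -275.5  115.6]
[377.8 124.2] [38.7 41.9] [ 600.3 -298.   115.6]
[262.3 123.9] [38.8 41.7] [ 591.5 -265.2  115.6]
```

```bash
python3 -m jog '{"travel":[[0.0005,-0.0017,-0.005],[0,0,-0.012],[0,0,-0.008],[0,0,0],[0,0,0]],"yaw":[0.1,0,0,0,0]}'
python3 - <<'E'
from rig import env
from h import *
import pickle
cm=env.camera_model('wrist');s=env.state();im=env.grab_frame('wrist')
cv2.imwrite('pics/w9.png',im[:,:,::-1]);pickle.dump(cm,open('w9.pkl','wb'))
R=s['ee_rot'];print(s['clock'],s['ee_pos'],np.abs(s['qd']).max(),np.degrees(np.arctan2(R[1,0],R[0,0])))
held('pics/w9.png','w9.pkl',0,0,150,(195,40,445,410),s['ee_pos'][2]-.0015,True)
cv2.imwrite('pics/w9c.png',cv2.resize(im[80:165,220:420,::-1],None,fx=4,fy=4,interpolation=cv2.INTER_CUBIC))
E
```

```text
clock: 16.0
ee_pos: [0.5235, -0.3045, 0.0917]
ee_rot: [[0.964, 0.264, -0.001], [0.264, -0.964, 0.001], [-0.001, -0.001, -1.0]]
wrist_force: [0.2, -0.6, -1.0]
grip_width: 0.703
16.0 [ 0.52346811 -0.30445544  0.09167217] 0.7325606138312893 15.329522768881674
[362.6 381. ] [40.5 48.8] [ 513.6 -322.6   90.2]
[277.2 380.8] [40.5 48.9] [ 505.5 -292.6   90.2]
[365.2 312.1] [46.  51.8] [ 540.7 -315.1   90.2]
[274.6 312. ] [45.8 51.7] [ 532.6 -285.2   90.2]
[368.4 234. ] [51.7 55.4] [ 567.7 -307.8   90.2]
[271.6 233.9] [51.7 55.3] [ 559.6 -277.9   90.2]
[377.9 124.1] [38.8 41.9] [ 600.9 -300.3   90.2]
[262.3 124. ] [38.8 41.8] [ 592.  -267.5   90.2]
```

View pics/w9c.png

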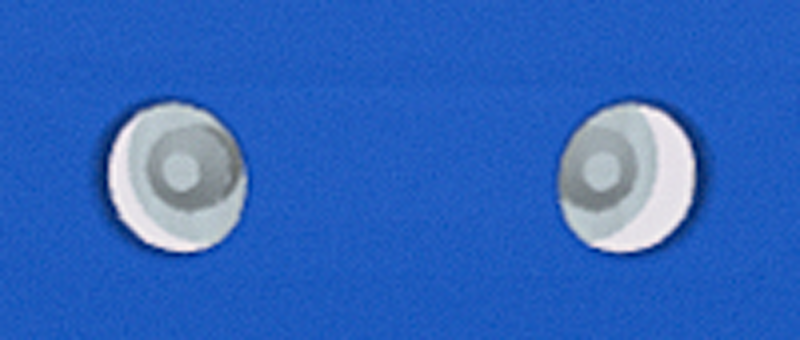

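Run:
```python
from h import *
import pickle
cm=pickle.load(open('w9.pkl','rb'))
t=np.array([[182,172],[600,172]])/4+[220-.4,80-.4]
P=ray(cm,t,.077)*1000;print(P.round(1),P.mean(0))
```

```text
[[ 591.6 -266.7   77. ]
 [ 600.6 -299.5   77. ]] [ 596.08646101 -283.11156199   77.        ]
```

```bash
python3 -m jog '{"travel":[[-0.0003,0.0008,0],[0,0,-0.004],[0,0,-0.004],[0,0,0],[0,0,0]],"yaw":[0,0,0,0,0]}'; python3 -m jog '{"travel":[[0,0,-0.003],[0,0,-0.003],[0,0,-0.002],[0,0,0],[0,0,0]],"yaw":[0,0,0,0,0]}'
```

```text
clock: 16.55
ee_pos: [0.5232, -0.3039, 0.0839]
ee_rot: [[0.964, 0.264, -0.0], [0.264, -0.964, 0.0], [-0.0, -0.0, -1.0]]
wrist_force: [0.3, -0.5, -1.3]
grip_width: 0.707
clock: 17.05
ee_pos: [0.5233, -0.3039, 0.076]
ee_rot: [[0.964, 0.264, -0.0], [0.264, -0.964, 0.0], [-0.0, -0.0, -1.0]]
wrist_force: [0.4, -0.0, -1.5]
grip_width: 0.705
```

```bash
python3 -m jog '{"travel":[[0,0,-0.002],[0,0,-0.0015],[0,0,-0.001],[0,0,0],[0,0,0]],"yaw":[0,0,0,0,0]}'; python3 -m jog '{"travel":[[0,0,-0.001],[0,0,0],[0,0,0]],"yaw":[0,0,0]}'
```

```text
clock: 17.55
ee_pos: [0.5233, -0.304, 0.0716]
ee_rot: [[0.964, 0.264, -0.0], [0.264, -0.964, 0.0], [0.0, -0.0, -1.0]]
wrist_force: [-0.3, 0.2, -0.8]
grip_width: 0.706
clock: 17.85
ee_pos: [0.5233, -0.3039, 0.0706]
ee_rot: [[0.964, 0.264, -0.0], [0.264, -0.964, 0.0], [-0.0, -0.0, -1.0]]
wrist_force: [-0.3, 0.2, -1.0]
grip_width: 0.711
```

```bash
python3 -m jog '{"travel":[[0,0,-0.001],[0,0,0],[0,0,0]],"yaw":[0,0,0]}'
```

```text
clock: 18.15
ee_pos: [0.5235, -0.304, 0.0698]
ee_rot: [[0.964, 0.264, 0.0], [0.264, -0.964, -0.0], [0.0, 0.0, -1.0]]
wrist_force: [0.1, -0.5, -0.1]
grip_width: 0.7
```

```bash
python3 -m jog '{"travel":[[0,0,-0.0006],[0,0,0],[0,0,0]],"yaw":[0,0,0]}'
```

```text
clock: 18.45
ee_pos: [0.5235, -0.304, 0.0696]
ee_rot: [[0.964, 0.264, 0.0], [0.264, -0.964, -0.0], [0.0, 0.0, -1.0]]
wrist_force: [-1.5, 1.7, 4.8]
grip_width: 0.705
```

Contact at the expected height. Release and retreat.

```bash
python3 -m jog '{"travel":[[0,0,0],[0,0,0],[0,0,0],[0,0,0],[0,0,0]],"yaw":[0,0,0,0,0]}' 0.0854; python3 -m jog '{"travel":[[0,0,0.01],[0,0,0.03],[0,0,0.05],[0,0,0.05],[0,0,0]],"yaw":[0,0,0,0,0]}'
python3 - <<'E'
from rig import env
from h import *
import pickle
cm=env.camera_model('wrist');s=env.state();im=env.grab_frame('wrist')
cv2.imwrite('pics/wA.png',im[:,:,::-1])
im=env.grab_frame('scene');cv2.imwrite('pics/sA.png',im[:,:,::-1]);cv2.imwrite('pics/sAc.png',cv2.resize(im[250:360,150:310,::-1],None,fx=5,fy=5,interpolation=cv2.INTER_CUBIC))
im=env.grab_frame('top');cv2.imwrite('pics/tA.png',im[:,:,::-1])
print(s['clock'],s['ee_pos'])
E
```

```text
clock: 18.95
ee_pos: [0.5233, -0.3039, 0.0688]
ee_rot: [[0.964, 0.264, -0.0], [0.264, -0.964, 0.0], [-0.0, -0.0, -1.0]]
wrist_force: [0.7, -0.2, -0.5]
grip_width: 0.997
clock: 19.45
ee_pos: [0.5278, -0.3059, 0.2179]
ee_rot: [[0.964, 0.264, 0.016], [0.264, -0.964, -0.008], [0.013, 0.012, -1.0]]
wrist_force: [0.8, -0.4, -0.0]
grip_width: 0.999
19.45 [ 0.52778426 -0.30590339  0.21788585]
```

View pics/wA.png

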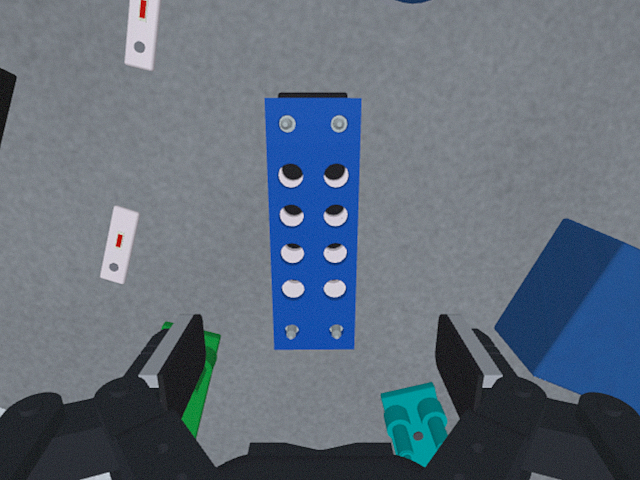

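View pics/sAc.png

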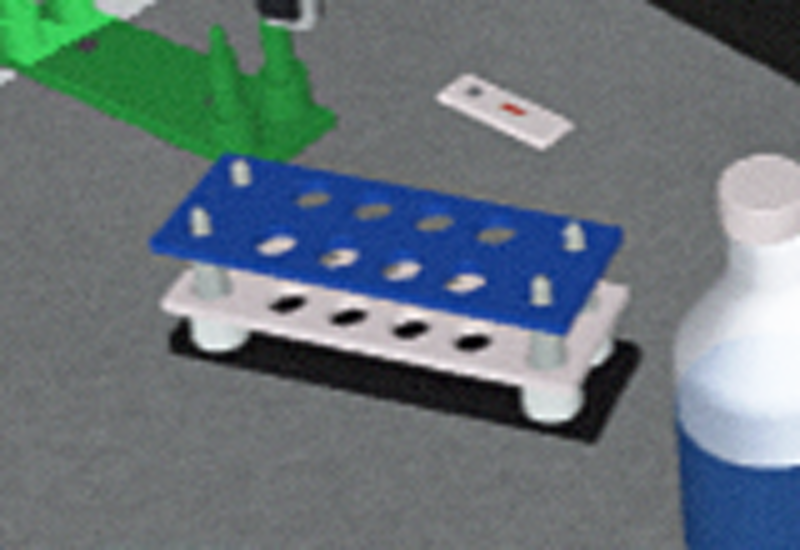

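View pics/tA.png

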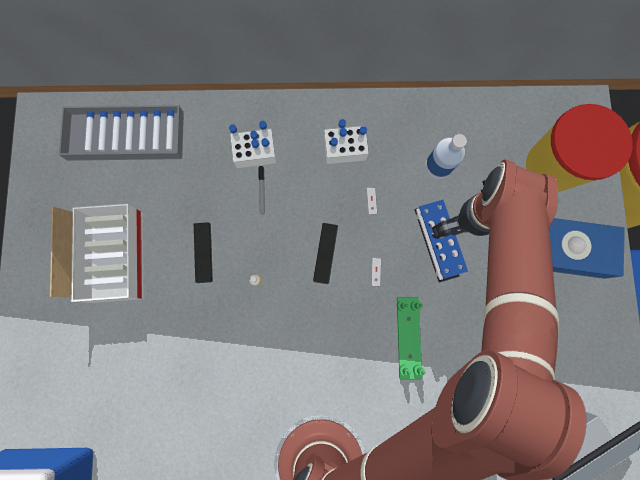

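Both plates lie flat with all four tips through the blue plate. The bystanders visible in the top view are in place.

```bash
python3 -m jog '{"travel":[[0,0,0],[0,0,0],[0,0,0]],"yaw":[0,0,0]}'; python3 -c "
from rig import env;print(env.finish_job())"
```

```text
clock: 19.9
ee_pos: [0.5228, -0.3037, 0.2077]
ee_rot: [[0.964, 0.264, -0.002], [0.264, -0.964, 0.001], [-0.002, -0.002, -1.0]]
wrist_force: [0.3, -0.4, 0.6]
grip_width: 0.999
the job is handed in; nothing more can be done
None
```

The rack is assembled and handed in at 19.9 s: the white plate is on the lower shoulders, with the blue plate above it on the upper shoulders. I lowered both plates in small steps until they touched down, then let go.

- **Seating:** each plate touched down with about 5 N of force at the expected height, with undersides at about 30 mm and 62 mm. In the final scene and wrist pictures all four post tips come through the blue plate, and both plates look flat.
- **Surroundings:** the gripper is clear above the rack. In the last top view everything not hidden by the arm is where it started. The arm hid the turquoise look-alike there, but the wrist picture shows it standing, and I never reached for it.
- **Measurements:** the wrist and top cameras agreed on the base position to within 1 mm. Nothing failed or disagreed in the last checks.

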